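# Set the lathe's speed selector and start it

## Robot

A 6-joint arm with a two-finger parallel gripper is mounted at the origin on a cart in front of the work surface, level with it; the furniture and walls round the work are solid. World frame = base frame: x ahead of the robot, y to its left, z up, the work surface at z = 0. Lengths are in m, angles in rad, forces in N, time in s.
With the tool pointing down it reaches from about 0.35 to 0.975 m from the base axis. Payload 4.9 kg.
Tool frame: the origin (TCP) lies at the very end of the fingers, on their centre line; the grasp point (between the pads) lies 19 mm behind it; z points along the fingers, y is the line along which they close (so a half turn about z gives the same grasp; the last joint's range is limited). The gripper opens to 85 mm and grips with 20 to 120 N. Pads are 22 mm wide; open, the fingers measure 114 mm over their backs; the gripper's body (76 mm by 85 mm) begins 54 mm behind the grasp point. The pads swing forward as they close: fully open they stand 13 mm farther back than shut.
Start: joints at [-1.384, 0.053, 1.613, -0, 1.476, -0.119], TCP at [0.188, -0.596, 0.2] pointing down, gripper open.
Joint ranges: [-3.01, 3.01], [-1.01, 2.22], [0.06, 2.58], [-1.02, 4.17], [0.09, 2.62], [-3.14, 3.14]. Speed limits (rad/s): [2.57, 2.57, 3.14, 3.14, 3.14, 3.14].

## Interface

Orientations are given as a unit quaternion [w, x, y, z].
In Python, from plant import manip gives the robot as it stands.
- The arm moves only by the tool play_rows, never from a script. Its argument "series" is a list that holds one entry, the list of rows, each a list of 7 numbers: the shift along the world's x, y, z in m, then the turn, a rotation vector about the world's x, y, z in degrees, then the opening, from 0 (shut) to 1 (fully open). In form: [[[dx, dy, dz, rx, ry, rz, grip], ...]]. A call has 1 to 10 rows; each row shifts and turns the commanded pose from where the row before left it; what a row does not reach is not made up. A row lasts 1/10 s, in which the tool goes at most 50 mm and 8.59 degrees, less where a joint would pass 70% of its speed; a pose out of reach is approached as far as the arm can. A call with a gripper value outside its range is refused whole. The fingers move at their own pace and stop on an object; the grip force is fixed at half the most. Time passes only in rows, so rows that do not move let the fingers close. It gives the time, the measured TCP pose, the force, the opening and the grip force at its end, in the units of the state.
- manip.state(): the state, without advancing time (a new reading comes with each control period).
- manip.grab_frame(name): name is "side" or "top" or "wrist"; returns a dict with "frame" (480x640x3 uint8, blue, green, red), "mtx" (3x3 intrinsics, pixels), "k1" (the pictures are not rectified: a ray, as slopes to the right and down, at radius r is drawn at 1 + k1 r^2 times it, then the intrinsics apply), "R" (3x3) and "t" (3): a world point X has camera coordinates R X + t. Camera axes: x right, y down, z forward; pixel columns grow to the right and rows downward; lengths in m; the calibration is good to about 2 mm. A picture is of the moment at which its call begins. There is no depth.
- manip.job_done(): hands the job in; it is judged then, once.
The state is a dict: "time": time; "joint_pos": joint angles; "joint_vel": joint speeds; "joint_efforts": joint torques, N m; "tool_pos": TCP position; "tool_rot": TCP orientation; "contact_force": force on the tool from outside, world axes, zero at the start; "ft_torque": the same for the moment, N m; "gripper_width": opening from 0.0 (shut) to 1.0 (fully open); "grasp_force": force on a finger pad.
Only numpy, scipy, OpenCV 4.12 (cv2) and the standard library are available. Lean on these libraries where they do the work, as an engineer would, in place of code of your own. Each camera call takes 0.05 s, during which the arm holds its last target. There are 200 camera calls.

## Task

Set the lathe to speed three: with a fingertip, push the tab of the dial on the bench round sideways until it points at the middle of the disc with three studs. Then press the start button right down with a fingertip, once the speed is set and not before, and let it come back up. Do not pinch the tab, and do not move or pick up the things that stand around the control unit.

Things in the scene. Friction and masses are not known exactly. Their poses are not given: they have to be found in the camera images.
- dial_axis (a point): The lathe's control unit is a round grey housing, 260 mm across and 30 mm high, screwed to the bench (it cannot move). In its middle sits a black round dial, 68 mm across, its top 54 mm above the bench. This point is the centre of the dial's top; the dial turns about the vertical line through it. The point's x axis points from the start button across the dial.
- dial (a joint): Angle of the dial, rad, positive anticlockwise seen from above; at 0 the tab points straight away from the start button (along the x axis of dial_axis). End stops at -2.3 and 2.3. It turns with steady friction (about 2 N of push at the tab's middle) and stays where it is left; it starts between -0.35 and 0.35, pointing at no mark.
- tab_mid (a point): Middle of the aluminium tab that stands out sideways from the dial like a fin, 62 mm from the dial's axis and 53 mm above the bench. The fin is 12 mm thick and reaches from the dial's rim (34 mm from the axis) to 84 mm from the axis, from 38 to 68 mm above the bench. The point's x axis points outward along the tab. Push on a flat side (dial_c0 faces anticlockwise, dial_c1 clockwise).
- tab_point (a point): Point in the air on the tab's centre line, 18 mm beyond its outer end (102 mm from the dial's axis, the radius at which the mark discs' centres lie); it turns with the dial and shows what the tab points at.
- mark_three: The speed mark to choose: an aluminium disc 42 mm across and 3 mm thick, fixed to the top of the housing, bearing three dark studs, 10 mm across and 3 mm high, in a triangle (top of the studs 36 mm above the bench). Its origin is the centre of its underside, 102 mm from the dial's axis. Three like discs with one, two and four studs lie at the same radius; the four are 0.87 and 1.75 rad to either side of the dial's zero direction, in an order that changes.
- start_button_top (a point): Centre of the top of the start button, a round black push button 28 mm across, standing 8 mm proud of a low dark collar 40 mm across, its top 44.5 mm above the bench, 88 mm from the dial's axis on the opposite side to the zero direction. Pressed straight down it travels 6 mm (5 N when fully down) and springs back.
- start_button (a joint): Travel of the start button, m: 0 up, 0.006 fully down; it counts as pressed beyond 0.004.
- blank: Loose rounded wooden blank, 60 mm across and 50 mm high, standing beyond the control unit, 180 mm from the dial's axis; to be left alone. Origin at the centre of its underside.
- tin: Loose round wax tin, 66 mm across and 28 mm high, standing on the bench on the button side of the control unit; to be left alone. Origin at the centre of its underside.
- offcut: Loose wooden offcut, 42x58x26 mm, lying on the bench on the button side of the control unit, about 90 mm from the button; to be left alone. Origin at the centre of its underside.

How it is judged:
On the way, in this order (a step that is already met when the one before it is completed fails the run):
1. the tab points at the disc with three studs, the dial at rest (horizontal distance between tab_point and mark_three below 0.015 m and velocity of joint dial between -0.05 and 0.05 rad/s), for 0.3 s.
2. the start button is pressed down (value of joint start_button above 0.004 m), for 0.05 s.
At the end, for the whole second after the job is handed in: The tab points at the three-stud disc (the point on its centre line at the discs' radius within 15 mm of the disc's centre), the dial at rest; the start button was pressed beyond 4 mm after that and is up again (under 1.5 mm); blank, tin and offcut are within 20 mm of where they stood (all of step 1 and value of joint start_button below 0.0015 m and distance of each of blank, tin, offcut from where it was at the start of the episode below 0.02 m); the robot touches nothing.
It fails at once if the start button is pressed while the tab does not point at the disc with three studs (value of joint start_button above 0.004 m and horizontal distance between tab_point and mark_three above 0.015 m).
It fails at once if the tab is pinched: both its flat sides are pressed by the fingers at once (contact force between the fingers and dial_c0 above 1.5 N and contact force between the fingers and dial_c1 above 1.5 N).
It fails at once if the round wooden blank is moved or picked up (more than 20 mm) (distance of blank from where it was at the start of the episode above 0.02 m).
It fails at once if the wax tin is moved or picked up (more than 20 mm) (distance of tin from where it was at the start of the episode above 0.02 m).
It fails at once if the wooden offcut is moved or picked up (more than 20 mm) (distance of offcut from where it was at the start of the episode above 0.02 m).
It also fails if it takes over 51 s, if anything falls off the work surface, if the arm or the gripper's body presses on something with over 40 N, if the wrist force passes 120 N, or if a joint passes its speed limit or range.

## Working session

There is one attempt and no reset: what is moved stays moved. The work goes in short steps, Python scripts to look and compute and a tool call to move; the robot and the scene stay as the last step left them, time stands still between calls to the robot, and variables do not carry over. Pictures are saved under pics/ and viewed, at most 10 in all, crops included, and the job is handed in when it is done.

Besides the shell and the picture viewer there is one more tool, called after ">>>" as a command line: name --argument value ..., lists and objects as JSON in quotes. play_rows: Moves the arm, as the interface text tells. Its arguments: {"type":"object","properties":{"series":{"type":"array"}},"required":["series"]}

```bash
mkdir -p pics; cat > h.py <<'E'
import numpy as np, cv2
from plant import manip
def ray(f,u,v):
    m=f["mtx"]; p=cv2.undistortPoints(np.array([[[u,v]]],float),np.array(m,float),np.array([f["k1"],0,0,0,0],float))[0,0] if 0 else None
    x=(u-m[0][0*1+2])/m[0][0]; y=(v-m[1][2])/m[1][1]; a,b=x,y
    for _ in range(20):
        s=1+f["k1"]*(a*a+b*b); a,b=x/s,y/s
    R=np.array(f["R"]);t=np.array(f["t"]); return -R.T@t, R.T@np.array([a,b,1.])
def onz(f,u,v,z):
    c,d=ray(f,u,v); return c+d*(z-c[2])/d[2]
def proj(f,X):
    c=np.array(f["R"])@np.array(X,float)+np.array(f["t"]); a,b=c[:2]/c[2]; s=1+f["k1"]*(a*a+b*b)
    m=f["mtx"]; return np.array([m[0][0]*a*s+m[0][2], m[1][1]*b*s+m[1][2]])
E
python3 - <<'E'
from h import *
import pickle
for n in("top","side"):
    f=manip.grab_frame(n); pickle.dump(f,open(n+".pkl","wb")); cv2.imwrite(f"pics/{n}0.png",f["frame"])
    R=np.array(f["R"]);print(n,-R.T@np.array(f["t"]),R[2],f["k1"])
print(manip.state())
E
```

```text
top [ 0.4098786  -0.27866438  0.89552106] [ 0.15077606  0.01703849 -0.9884211 ] 0.012944735130852508
side [0.66568024 0.45661165 0.53810449] [-0.16328971 -0.81320874 -0.55859468] -8.337424263352492e-05
{'time': 0.1, 'joint_pos': array([-1.38400280e+00,  5.32974976e-02,  1.61415232e+00, -1.83815675e-05,
        1.47598090e+00, -1.18994048e-01]), 'joint_vel': array([ 0.00046475, -0.00249594, -0.00296847,  0.00095695, -0.0007481 ,
        0.00159259]), 'joint_efforts': array([ 1.26475356e-03, -3.94902885e+01, -3.71360707e+01, -4.71829730e-05,
        3.90198897e-03, -9.36808220e-06]), 'tool_pos': array([ 0.18803618, -0.59539841,  0.19848449]), 'tool_rot': array([-9.18193359e-04,  9.88333945e-01,  1.52299600e-01, -4.02924031e-05]), 'contact_force': array([ 0.77804601,  0.25509628, -0.18479319]), 'ft_torque': array([-0.00205695,  0.02943018,  0.03404646]), 'grasp_force': 0.0, 'gripper_width': 0.9990612091355223}
```

View pics/top0.png

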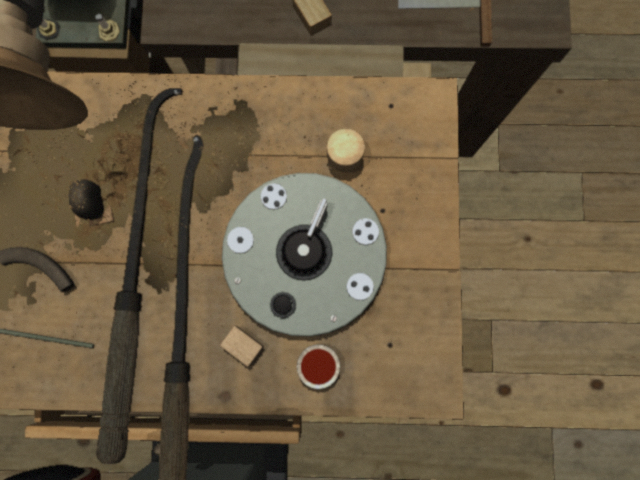

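View pics/side0.png

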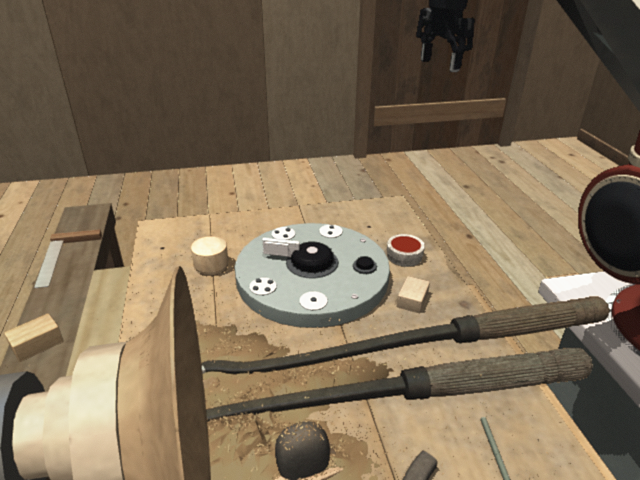

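The top view shows the dial at about (303,250), with the tab running to (322,203). The three-stud disc is at (365,231), the button at (283,304), the blank at (346,147), the tin at (319,367) and the offcut at (242,346). The side view agrees with this, and the tab needs to go clockwise.

```bash
python3 - <<'E'
from h import *
import pickle
f=pickle.load(open("top.pkl","rb")); g=cv2.cvtColor(f["frame"],cv2.COLOR_BGR2HSV)
m=((g[...,2]>170)&(g[...,1]<40)).astype(np.uint8)
cs,_=cv2.findContours(m,cv2.RETR_EXTERNAL,cv2.CHAIN_APPROX_NONE)
P={}
for c in cs:
    x,y,w,h=cv2.boundingRect(c)
    if 215<x<390 and 170<y<330 and cv2.contourArea(c)>60:
        (u,v),(a,b),t=cv2.minAreaRect(c); P[(int(u),int(v))]=(u,v); print("blob",u,v,a,b,t,cv2.contourArea(c),onz(f,u,v,.033)[:2],onz(f,u,v,.068)[:2])
for n,u,v,z in [("dial",303,250,.054),("button",283,304,.0445),("tabend",322.5,203,.068),("tabin",312,235,.068),("blank",346,147,.05),("tin",319,367,.028),("off",242,346,.026)]:
    print(n,onz(f,u,v,z)[:2])
D=[p for p in P.values() if min(abs(p[0]-q) for q in(273,240,365,360))<4]
D=np.array([onz(f,*p,.033)[:2] for p in D]);print(D)
A=np.c_[2*D,np.ones(len(D))];s=np.linalg.lstsq(A,(D**2).sum(1),rcond=None)[0];print("centre",s[:2],np.sqrt(s[2]+s[:2]@s[:2]))
d=D-s[:2];print(np.arctan2(d[:,1],d[:,0]))
E
```

```text
blob 360.0 285.5 25.0 26.0 90.0 514.5 [ 0.47935056 -0.3296093 ] [ 0.47653148 -0.32754202]
blob 302.5 249.5 9.0 9.0 90.0 65.0 [ 0.53373539 -0.23937184] [ 0.52870944 -0.24096628]
blob 239.5 239.0 24.0 25.0 90.0 494.0 [ 0.54842819 -0.14014573] [ 0.54280602 -0.14576664]
blob 365.5 230.5 25.0 25.0 90.0 491.0 [ 0.56573696 -0.33732892] [ 0.55941243 -0.33494839]
blob 315.71136474609375 215.64950561523438 5.2798004150390625 38.989295959472656 23.962486267089844 126.0 [ 0.58800027 -0.25879599] [ 0.58077232 -0.25960223]
blob 272.82757568359375 195.0689697265625 24.511783599853516 25.254566192626953 68.19859313964844 343.5 [ 0.61999199 -0.19005418] [ 0.61146586 -0.19364987]
dial [ 0.52996562 -0.24111011]
button [ 0.44793211 -0.21244831]
tabend [ 0.60051814 -0.26945972]
tabin [ 0.55100817 -0.25468361]
blank [ 0.69539624 -0.304353  ]
tin [ 0.3545753  -0.26891114]
off [ 0.38334077 -0.15006115]
[[ 0.47935056 -0.3296093 ]
 [ 0.54842819 -0.14014573]
 [ 0.56573696 -0.33732892]
 [ 0.61999199 -0.19005418]]
centre [ 0.53100722 -0.24103762] 0.10245948780005441
[-2.09878522  1.39981266 -1.22464443  0.52028906]
```

>>> play_rows --series '[[[0.034, 0.03, 0, 0, 0, 5, 0], [0.034, 0.03, 0, 0, 0, 5, 0], [0.034, 0.03, 0, 0, 0, 5, 0], [0.034, 0.03, 0, 0, 0, 5, 0], [0.034, 0.03, 0, 0, 0, 5, 0], [0.034, 0.03, 0, 0, 0, 5, 0], [0.034, 0.03, 0, 0, 0, 5, 0], [0.034, 0.03, 0, 0, 0, 5, 0], [0.034, 0.03, 0, 0, 0, 5, 0], [0.034, 0.03, 0, 0, 0, 5, 0]]]'

```text
time: 1.1
tool_pos: [0.5291, -0.2943, 0.1991]
tool_rot: [-0.0, 0.83, 0.557, -0.0]
contact_force: [0.1, -0.7, 0.7]
gripper_width: 0.001
grasp_force: 0.0
```

>>> play_rows --series '[[[0.037, 0.034, 0, 0, 0, 1, 0], [0.037, 0.034, 0, 0, 0, 0, 0], [0, 0, -0.035, 0, 0, 0, 0], [0, 0, -0.035, 0, 0, 0, 0], [0, 0, 0, 0, 0, 0, 0], [0, 0, 0, 0, 0, 0, 0]]]'

```text
time: 1.7
tool_pos: [0.601, -0.2281, 0.1288]
tool_rot: [-0.001, 0.827, 0.563, -0.001]
contact_force: [-0.8, 0.1, 0.9]
gripper_width: -0.0
grasp_force: 0.0
```

```bash
python3 - <<'E'
from h import *
f=manip.grab_frame("top"); s=manip.state()
print(s["tool_pos"],proj(f,s["tool_pos"]))
w=manip.grab_frame("wrist")
a=cv2.resize(f["frame"][140:400,200:420],None,fx=2,fy=2); b=cv2.resize(w["frame"],(347,260))
c=np.zeros((520,800,3),np.uint8);c[:,:440]=a;c[:260,440:787]=b
b2=manip.grab_frame("side")["frame"][190:340,210:430]; c[260:260+225,440:770]=cv2.resize(b2,(330,225))
cv2.imwrite("pics/a.png",c)
E
```

```text
[ 0.60218776 -0.22878012  0.13085924] [293.32384171 191.25018234]
```

View pics/a.png

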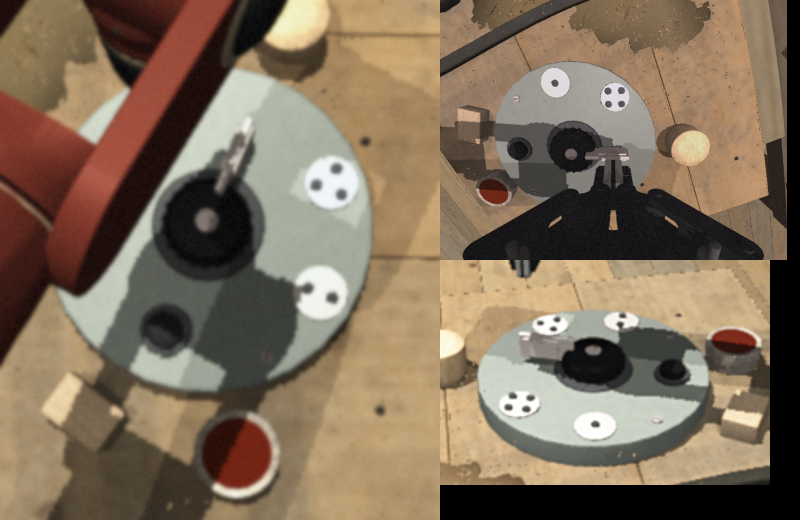

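The composite shows the closed fingers above the housing on the tab's anticlockwise side. Their pair axis runs parallel to the tab, which goes from about (222,188) to (248,122) in the left crop. The way down is free.

>>> play_rows --series '[[[0.001, 0.002, -0.03, 0, 0, 0, 0], [0, 0, -0.03, 0, 0, 0, 0], [0, 0, -0.024, 0, 0, 0, 0], [0, 0, 0, 0, 0, 0, 0], [0, 0, 0, 0, 0, 0, 0]]]'

```text
time: 2.35
tool_pos: [0.6036, -0.2271, 0.0474]
tool_rot: [0.001, 0.827, 0.563, 0.001]
contact_force: [-0.4, 0.8, 0.6]
gripper_width: 0.001
grasp_force: 0.0
```

```bash
python3 - <<'E'
import numpy as np
C=np.array([.531,-.241]);e=lambda t:np.array([np.cos(t),np.sin(t)])
for off,th in [(.04,-.37),(.017,-.37)]+[(.017,t) for t in np.linspace(-.37,-1.22,9)[1:]]:
    print(off,round(th,3),(C+.062*e(th)+off*e(th+np.pi/2)).round(4))
E
```

```text
0.04 -0.37 [ 0.6033 -0.2261]
0.017 -0.37 [ 0.595  -0.2476]
0.017 -0.476 [ 0.5939 -0.2543]
0.017 -0.582 [ 0.5921 -0.2609]
0.017 -0.689 [ 0.5897 -0.2673]
0.017 -0.795 [ 0.5866 -0.2734]
0.017 -0.901 [ 0.5828 -0.2791]
0.017 -1.007 [ 0.5785 -0.2843]
0.017 -1.114 [ 0.5736 -0.2891]
0.017 -1.22 [ 0.5683 -0.2934]
```

>>> play_rows --series '[[[-0.003, -0.007, 0, 0, 0, 0, 0], [-0.003, -0.007, 0, 0, 0, 0, 0], [-0.003, -0.007, 0, 0, 0, 0, 0], [-0.001, -0.0065, 0, 0, 0, -6, 0], [-0.002, -0.0065, 0, 0, 0, -6, 0], [-0.0025, -0.0065, 0, 0, 0, -6, 0], [-0.003, -0.006, 0, 0, 0, -6, 0], [-0.0035, -0.0055, 0, 0, 0, -6, 0], [-0.0045, -0.0055, 0, 0, 0, -6, 0], [0, 0, 0, 0, 0, 0, 0]]]'

```text
time: 3.35
tool_pos: [0.5769, -0.2852, 0.0462]
tool_rot: [0.0, 0.96, 0.279, 0.0]
contact_force: [0.7, 0.2, -0.6]
gripper_width: 0.003
grasp_force: 0.0
```

```bash
python3 - <<'E'
from h import *
f=manip.grab_frame("top"); s=manip.state()
print(s["tool_pos"],s["contact_force"])
w=manip.grab_frame("wrist")
a=cv2.resize(f["frame"][140:400,200:420],None,fx=2,fy=2); b=cv2.resize(w["frame"],(347,260))
c=np.zeros((520,800,3),np.uint8);c[:,:440]=a;c[:260,440:787]=b
b2=manip.grab_frame("side")["frame"][190:340,210:430]; c[260:260+225,440:770]=cv2.resize(b2,(330,225))
cv2.imwrite("pics/b.png",c)
E
```

```text
[ 0.57718708 -0.28469332  0.0461778 ] [ 0.2645446   0.30044577 -0.61866584]
```

View pics/b.png

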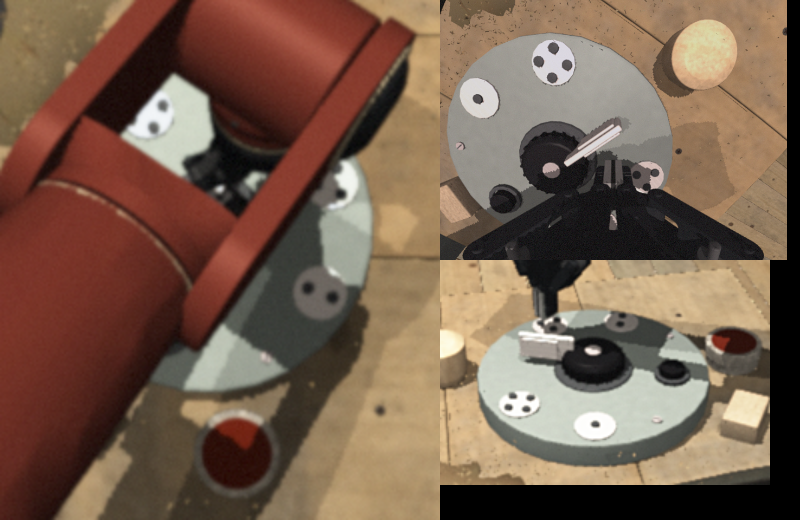

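The tab still points between the four-stud and three-stud discs, and the fingers now seem to be on its clockwise side. I'll check this by projecting the TCP and tab into all the views.

```bash
python3 - <<'E'
from h import *
s=manip.state(); p=s["tool_pos"]; C=np.array([.531,-.241])
for n in("side","wrist"):
    f=manip.grab_frame(n); im=cv2.resize(f["frame"],None,fx=1,fy=1).copy()
    def mk(X,c):
        u,v=proj(f,X); print(n,np.round(X,3),u.round(),v.round()); cv2.circle(im,(int(u),int(v)),3,c,1)
    mk(p,(0,0,255)); mk([*C,.054],(255,0,0))
    for r in(.04,.084):
        mk([C[0]+r*np.cos(-.37),C[1]+r*np.sin(-.37),.068],(0,255,0))
    mk([.5657,-.3373,.033],(255,0,255)); mk([.448,-.2124,.0445],(255,255,0))
    if n=="side": A=cv2.resize(im[190:340,210:430],None,fx=1.8,fy=1.8)
    else: B=cv2.resize(im,(400,300))
c=np.zeros((300,800,3),np.uint8);c[:270,:396]=A;c[:,400:]=B;cv2.imwrite("pics/c.png",c)
E
```

```text
side [ 0.577 -0.284  0.046] 281.0 242.0
side [ 0.531 -0.241  0.054] 312.0 249.0
side [ 0.568 -0.255  0.068] 288.0 240.0
side [ 0.609 -0.271  0.068] 263.0 237.0
side [ 0.566 -0.337  0.033] 283.0 232.0
side [ 0.448 -0.212  0.044] 365.0 258.0
wrist [ 0.577 -0.284  0.046] 321.0 283.0
wrist [ 0.531 -0.241  0.054] 209.0 316.0
wrist [ 0.568 -0.255  0.068] 261.0 288.0
wrist [ 0.609 -0.271  0.068] 336.0 236.0
wrist [ 0.566 -0.337  0.033] 383.0 330.0
wrist [ 0.448 -0.212  0.044] 116.0 382.0
```

View pics/c.png

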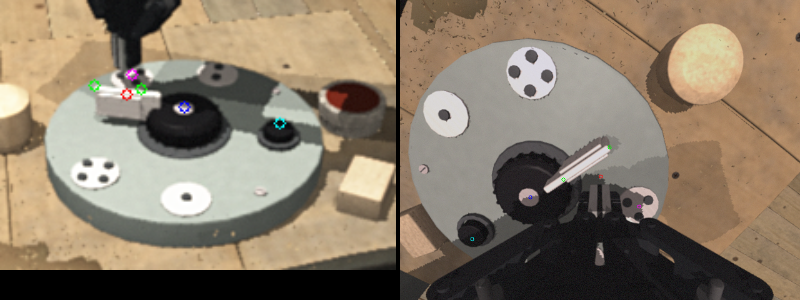

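```bash
python3 - <<'E'
from h import *
f=manip.grab_frame("side"); cv2.imwrite("pics/d.png",cv2.resize(f["frame"][185:285,220:360],None,fx=5,fy=5,interpolation=cv2.INTER_CUBIC))
for z in(.046,.06,.07,.08,.09): print(z,(proj(f,[.577,-.2847,z])-[220,185])*5)
E
```

```text
0.046 [305.61916413 285.05013876]
0.06 [304.18286283 250.73908426]
0.07 [303.14128586 225.85731947]
0.08 [302.08638584 200.65722248]
0.09 [301.01790553 175.13264617]
```

View pics/d.png

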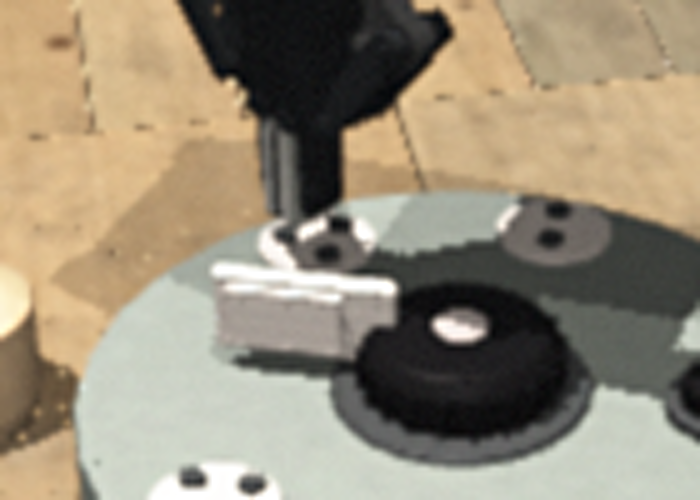

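```bash
python3 - <<'E'
from h import *
import pickle
f=pickle.load(open("side.pkl","rb"))
for z in(.18,.198,.211,.225,.24): print("t0",z,proj(f,[.188,-.5954,z]))
for z in(.131,.145,.16,.17): print("a",z,proj(f,[.602,-.2288,z]))
im=cv2.imread("pics/side0.png")[0:110,380:500]; g=im.max(2)
print([(r,int(g[r].min()),[int(c)+380 for c in np.where(g[r]<40)[0][[0,-1]]] if (g[r]<40).any() else 0) for r in range(40,90,4)])
s=manip.state();print(s["joint_pos"],s["tool_pos"],s["gripper_width"])
E
```

```text
t0 0.18 [435.57952734  94.7658208 ]
t0 0.198 [436.67099627  86.50308082]
t0 0.211 [437.4715038   80.44298336]
t0 0.225 [438.34531476  73.82793554]
t0 0.24 [439.29532252  66.63602823]
a 0.131 [268.16647328 217.17288307]
a 0.145 [267.71512735 209.21841694]
a 0.16 [267.22148851 200.51854957]
a 0.17 [266.88645515 194.61391617]
[(40, 13, [421, 472]), (44, 12, [425, 472]), (48, 12, [425, 471]), (52, 8, [424, 463]), (56, 12, [424, 462]), (60, 10, [423, 461]), (64, 14, [454, 461]), (68, 20, [454, 459]), (72, 44, 0), (76, 43, 0), (80, 44, 0), (84, 45, 0), (88, 44, 0)]
[-5.72212381e-01  2.30363520e-01  1.68520283e+00  6.84359127e-05
  1.22584475e+00  4.29779978e-01] [ 0.57746883 -0.28366129  0.04573348] -0.0019047948691810629
```

The side view puts the closed fingertips about 28 mm above the reported TCP, and this is the same in all three poses. So the fingers passed over the tab without touching it. I'll go back to the other side and work with the corrected height.

>>> play_rows --series '[[[0, 0, 0.03, 0, 0, 6, 0], [0.005, 0.012, 0, 0, 0, 6, 0], [0.005, 0.012, 0, 0, 0, 6, 0], [0.006, 0.012, 0, 0, 0, 6, 0], [0.005, 0.011, 0, 0, 0, 6, 0], [0.005, 0.011, 0, 0, 0, 6, 0], [0, 0, -0.02, 0, 0, 0, 0], [0, 0, -0.02, 0, 0, 0, 0], [0, 0, -0.008, 0, 0, 0, 0], [0, 0, 0, 0, 0, 0, 0]]]'

```text
time: 4.65
tool_pos: [0.6021, -0.225, 0.0258]
tool_rot: [-0.002, 0.826, 0.563, -0.001]
contact_force: [-0.7, -0.9, -0.2]
gripper_width: -0.0
grasp_force: 0.0
```

>>> play_rows --series '[[[0, 0, -0.005, 0, 0, 0, 0], [0, 0, 0, 0, 0, 0, 0], [0, 0, 0, 0, 0, 0, 0]]]'

```text
time: 4.95
tool_pos: [0.6038, -0.2261, 0.0235]
tool_rot: [0.001, 0.826, 0.563, 0.0]
contact_force: [-0.2, -0.2, -0.7]
gripper_width: 0.0
grasp_force: 0.0
```

```bash
python3 - <<'E'
from h import *
s=manip.state();p=s["tool_pos"];print(p,s["contact_force"])
f=manip.grab_frame("side"); cv2.imwrite("pics/e.png",cv2.resize(f["frame"][185:285,220:360],None,fx=5,fy=5,interpolation=cv2.INTER_CUBIC))
for z in(.02,.035,.05,.065,.08): print(z,(proj(f,[p[0],p[1],z])-[220,185])*5)
E
```

```text
[ 0.60381459 -0.22614116  0.02346086] [-0.20017654 -0.20501294 -0.66272134]
0.02 [252.80603961 455.95067725]
0.035 [250.67510644 419.2287431 ]
0.05 [248.50156624 381.77243254]
0.065 [246.2841285  343.55949766]
0.08 [244.02145003 304.5667829 ]
```

View pics/e.png

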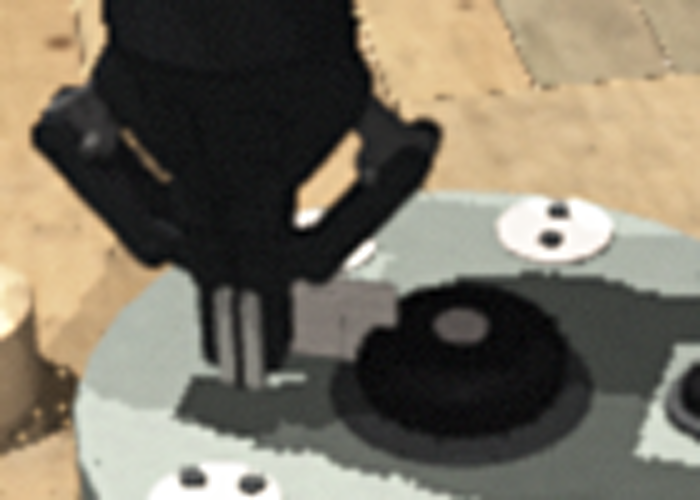

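The fingertip ends at (245,385), at z of about 0.05, on the anticlockwise side of the tab. Now I push.

>>> play_rows --series '[[[-0.003, -0.007, 0, 0, 0, 0, 0], [-0.003, -0.007, 0, 0, 0, 0, 0], [-0.003, -0.007, 0, 0, 0, 0, 0], [-0.001, -0.0065, 0, 0, 0, -6, 0], [-0.002, -0.0065, 0, 0, 0, -6, 0], [-0.0025, -0.0065, 0, 0, 0, -6, 0], [-0.003, -0.006, 0, 0, 0, -6, 0], [-0.0035, -0.0055, 0, 0, 0, -6, 0], [-0.0045, -0.0055, 0, 0, 0, -6, 0], [0, 0, 0, 0, 0, 0, 0]]]'

```text
time: 6.0
tool_pos: [0.5773, -0.2841, 0.0227]
tool_rot: [-0.0, 0.96, 0.28, 0.0]
contact_force: [0.9, -0.3, 0.1]
gripper_width: 0.003
grasp_force: 0.0
```

```bash
python3 - <<'E'
from h import *
s=manip.state();p=s["tool_pos"];print(p,s["contact_force"])
f=manip.grab_frame("side"); A=cv2.resize(f["frame"][185:285,220:360],None,fx=2.8,fy=2.8)
B=cv2.resize(manip.grab_frame("wrist")["frame"],(400,300))
c=np.zeros((300,800,3),np.uint8);c[:280,:392]=A;c[:,400:]=B;cv2.imwrite("pics/f.png",c)
E
```

```text
[ 0.57734462 -0.28414909  0.02271216] [ 0.94940927 -0.33015706  0.14104047]
```

View pics/f.png

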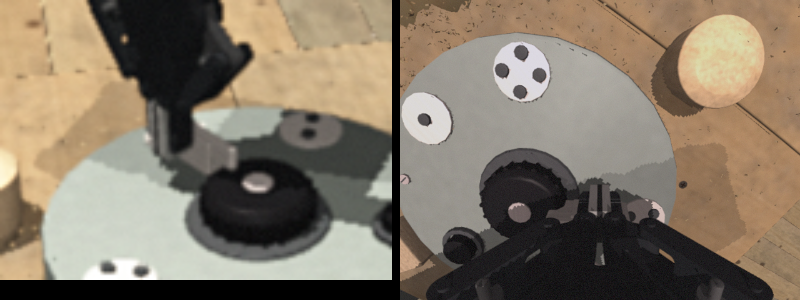

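The tab is turning with the finger. I'll push the last 0.2 rad, then back off and rise so the top camera can see it.

>>> play_rows --series '[[[-0.004, -0.0045, 0, 0, 0, -6, 0], [-0.005, -0.0045, 0, 0, 0, -6, 0], [0, 0, 0, 0, 0, 0, 0], [0, 0, 0, 0, 0, 0, 0], [0.01, 0.0035, 0, 0, 0, 0, 0], [0.015, 0.005, 0, 0, 0, 0, 0], [0, 0, 0.04, 0, 0, 0, 0], [0, 0, 0.05, 0, 0, 0, 0], [0, 0, 0.05, 0, 0, 0, 0], [0, 0, 0, 0, 0, 0, 0]]]'

```text
time: 7.1
tool_pos: [0.5998, -0.2861, 0.1737]
tool_rot: [0.006, 0.984, 0.179, 0.007]
contact_force: [0.6, -1.0, 1.1]
gripper_width: -0.001
grasp_force: 0.0
```

>>> play_rows --series '[[[-0.04, 0.02, 0, 0, 0, 0, 0], [-0.04, 0.02, 0, 0, 0, 0, 0], [-0.04, 0.02, 0, 0, 0, 0, 0], [-0.005, 0, 0, 0, 0, 0, 0], [0, 0, 0, 0, 0, 0, 0]]]'

```text
time: 7.6
tool_pos: [0.4691, -0.2233, 0.1629]
tool_rot: [0.0, 0.984, 0.179, 0.001]
contact_force: [0.5, -0.3, 0.7]
gripper_width: 0.004
grasp_force: 0.0
```

```bash
python3 - <<'E'
from h import *
s=manip.state();p=s["tool_pos"];print(p,s["tool_rot"],s["contact_force"])
T=manip.grab_frame("top")["frame"];S=manip.grab_frame("side")["frame"]
c=np.zeros((560,800,3),np.uint8);c[:540,:400]=cv2.resize(T[160:340,220:400],(400,540))[:, :] if 0 else cv2.resize(T[160:340,250:383],(400,540));
c[:280,405:797]=cv2.resize(S[185:285,220:360],None,fx=2.8,fy=2.8)
c[285:555,405:765]=cv2.resize(manip.grab_frame("wrist")["frame"],(360,270))
cv2.imwrite("pics/g.png",c)
E
```

```text
[ 0.46906347 -0.22333878  0.16288097] [4.47465989e-04 9.83911071e-01 1.78657609e-01 5.12558367e-04] [ 0.4771238  -0.26812264  0.70575344]
```

View pics/g.png

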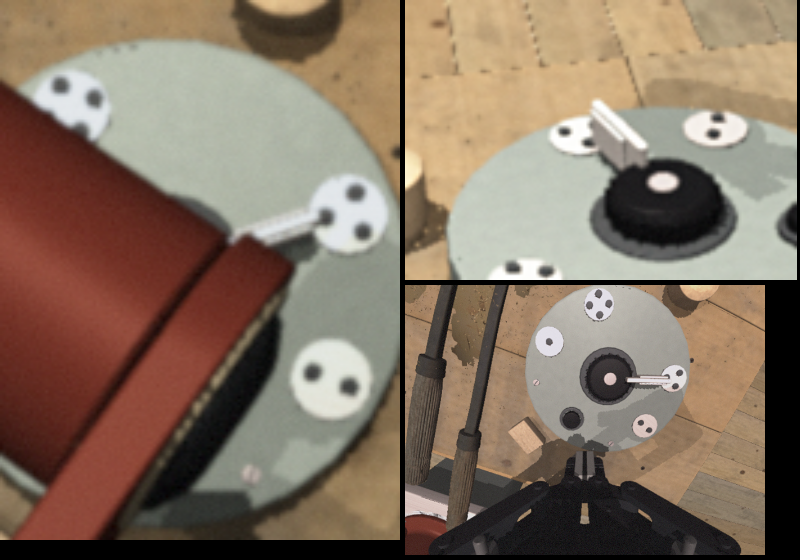

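The tab now points at the three-stud disc (left crop: tab from (232,238) to (320,217), disc at (348,213)). I'll work out the angle and the distance to the button.

```bash
python3 - <<'E'
from h import *
f=manip.grab_frame("top"); C=np.array([.531,-.241]); im=f["frame"]
g=cv2.cvtColor(im,cv2.COLOR_BGR2HSV); m=((g[...,2]>185)&(g[...,1]<40)).astype(np.uint8); m[:, :325]=0; m[:,353:]=0; m[:222]=0; m[250:]=0
ys,xs=np.nonzero(m); P=np.array([onz(f,u,v,.068)[:2] for u,v in zip(xs,ys)]); mu=P.mean(0)
vx,vy,_,_=cv2.fitLine(P.astype(np.float32),cv2.DIST_HUBER,0,.01,.01).ravel()
d=mu-C; print(len(P),mu,"radial angle",np.arctan2(d[1],d[0]),"line",np.arctan2(vy,vx),np.arctan2(-vy,-vx),"target",-1.224)
e=onz(f,356.7,232.3,.068)[:2]-C;print("tip",np.arctan2(e[1],e[0]),np.hypot(*e))
B=onz(f,283,304,.0445)[:2]; print("btn",B,"from marks",C+.088*np.array([np.cos(-.35),np.sin(-.35)])*-1, manip.state()["tool_pos"])
E
```

```text
111 [ 0.55421035 -0.30328055] radial angle -1.2140662584188646 line -1.3146344 1.8269582 target -1.224
tip -1.265953567726155 0.08467131800940539
btn [ 0.44793211 -0.21244831] from marks [ 0.4483352  -0.21082499] [ 0.47033869 -0.22449872  0.16333131]
```

>>> play_rows --series '[[[-0.022, 0.0125, 0, 0, 0, 0, 0], [0, 0, -0.04, 0, 0, 0, 0], [0, 0, -0.04, 0, 0, 0, 0], [0, 0, -0.035, 0, 0, 0, 0], [0, 0, -0.02, 0, 0, 0, 0], [0, 0, 0, 0, 0, 0, 0], [0, 0, 0, 0, 0, 0, 0]]]'

```text
time: 8.5
tool_pos: [0.4477, -0.2118, 0.0281]
tool_rot: [0.0, 0.984, 0.178, 0.0]
contact_force: [0.2, -0.1, 0.2]
gripper_width: -0.005
grasp_force: 0.0
```

>>> play_rows --series '[[[0, 0, -0.004, 0, 0, 0, 0], [0, 0, -0.004, 0, 0, 0, 0], [0, 0, -0.004, 0, 0, 0, 0], [0, 0, 0, 0, 0, 0, 0], [0, 0, 0, 0, 0, 0, 0]]]'

```text
time: 9.0
tool_pos: [0.4468, -0.2113, 0.0157]
tool_rot: [0.0, 0.984, 0.178, 0.0]
contact_force: [-0.4, -0.4, -0.2]
gripper_width: -0.0
grasp_force: 0.0
```

Still no contact. I'll continue in small steps and watch the force.

>>> play_rows --series '[[[0, 0, -0.002, 0, 0, 0, 0], [0, 0, -0.002, 0, 0, 0, 0], [0, 0, 0, 0, 0, 0, 0], [0, 0, 0, 0, 0, 0, 0]]]'

```text
time: 9.4
tool_pos: [0.447, -0.2115, 0.0119]
tool_rot: [0.0, 0.984, 0.178, 0.0]
contact_force: [-0.0, -0.1, 1.6]
gripper_width: -0.002
grasp_force: 0.7
```

>>> play_rows --series '[[[0, 0, -0.002, 0, 0, 0, 0], [0, 0, 0, 0, 0, 0, 0], [0, 0, 0, 0, 0, 0, 0]]]'

```text
time: 9.7
tool_pos: [0.447, -0.2115, 0.0099]
tool_rot: [0.0, 0.984, 0.178, 0.0]
contact_force: [0.1, -0.6, 3.2]
gripper_width: -0.002
grasp_force: 1.3
```

>>> play_rows --series '[[[0, 0, -0.0015, 0, 0, 0, 0], [0, 0, -0.0015, 0, 0, 0, 0], [0, 0, 0, 0, 0, 0, 0], [0, 0, 0, 0, 0, 0, 0]]]'

```text
time: 10.1
tool_pos: [0.447, -0.2115, 0.0069]
tool_rot: [0.0, 0.984, 0.178, 0.0]
contact_force: [0.1, -0.2, 5.2]
gripper_width: 0.002
grasp_force: 2.3
```

>>> play_rows --series '[[[0, 0, -0.001, 0, 0, 0, 0], [0, 0, 0, 0, 0, 0, 0], [0, 0, 0, 0, 0, 0, 0]]]'

```text
time: 10.4
tool_pos: [0.4471, -0.2115, 0.0065]
tool_rot: [0.0, 0.984, 0.178, 0.0]
contact_force: [-2.0, 0.9, 9.6]
gripper_width: 0.001
grasp_force: 4.5
```

>>> play_rows --series '[[[0, 0, 0.02, 0, 0, 0, 0], [0, 0, 0.04, 0, 0, 0, 0], [0, 0, 0.05, 0, 0, 0, 0], [0, 0, 0.05, 0, 0, 0, 0], [-0.03, 0.04, 0, 0, 0, 0, 0], [-0.03, 0.04, 0, 0, 0, 0, 0], [0, 0.04, 0, 0, 0, 0, 0], [0, 0, 0, 0, 0, 0, 0], [0, 0, 0, 0, 0, 0, 0]]]'

```text
time: 11.3
tool_pos: [0.3863, -0.0907, 0.1648]
tool_rot: [-0.0, 0.984, 0.179, -0.0]
contact_force: [-0.0, 0.2, -0.2]
gripper_width: -0.005
grasp_force: 0.0
```

```bash
python3 - <<'E'
from h import *
T=manip.grab_frame("top");f=T; S=manip.grab_frame("side")["frame"]; print(manip.state()["contact_force"])
c=np.zeros((560,800,3),np.uint8);c[:540,:400]=cv2.resize(T["frame"][160:340,250:383],(400,540))
c[:280,405:797]=cv2.resize(S[185:285,220:360],None,fx=2.8,fy=2.8)
c[285:,405:797]=cv2.resize(T["frame"][100:400,190:400],(392,560))[:275] if 0 else cv2.resize(S[180:330,190:430],(392,275))
cv2.imwrite("pics/z.png",c)
E
```

```text
[-0.47524522 -0.43291198 -0.06487797]
```

View pics/z.png

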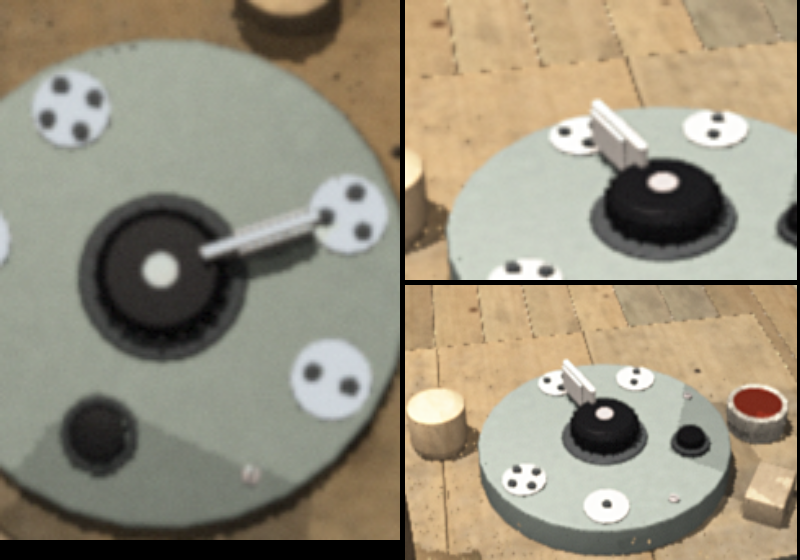

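The tab (205,250)→(320,215) points at the three-stud disc (348,213). The button is up again after bottoming out, the loose things have not moved and the arm is clear.

```bash
python3 -c "
from plant import manip
print(manip.job_done())"
```

```text
the job is handed in; nothing more can be done
None
```

I turned the dial to the three-stud disc, then pressed the start button fully down once and let it come back up, and handed the job in; no verdict was returned.

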